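# Stopper a glass bottle with one full turn of a flywheel press

## Task

Stand the ribbed glass bottle, its stopper still sticking up, in the round nest of the bench press's carriage, and slide the carriage gently in by its post until it meets its stop under the ram. Then hold the flywheel's sprung crank sleeve pressed part-way down to free the brake (a steady 17 N or so, never up and never bottomed), and turn it clockwise in one go through exactly one revolution, fully home against its end stop, so that the ram drives the stopper in and rises again. Do not squeeze or strain the crank or push the stopper by hand, leave everything else where it stands, and let go at the end.

Things in the scene. Friction and masses are not known exactly. Their poses are not given: they have to be found in the camera images.
- bottle_mid (a point): On the axis of the loose ribbed clear-glass bottle, 40 mm above its foot. Body 50 mm diameter, 60 mm high (ribs 1 mm proud), then a shoulder to a 30 mm neck ending 78 mm above the foot; a white hard-silicone stopper stands in it, its 30 mm head reaching 98 mm above the foot. About 0.2 kg, z up; starts upright on the shelf (z=0) to the robot's right.
- stopper (a joint): How far the stopper has been pressed down into the neck, m: 0 = proud (start), 0.014 = hard limit. It sticks (about 22 N to move it) and stays where it is pressed; a full ram stroke presses it about 12 mm.
- press: Grey bench press, fixed. Origin at shelf level under the ram axis; x runs into the press (carriage travel, away from the robot at yaw 0), y left, z up. Bed 20 mm thick from x=-230 to 110, y +-60 mm, two guide rails 12 mm high on it. Flywheel on a pedestal to the left, hub at x=-90, y=190 mm; its bed reaches x=-190 to 10, y=210 mm.
- ram_axis (a point): Point on the ram axis, 30 mm above the shelf (level with point nest, which lies here when the carriage is home). Overhead, press frame: steel ram, 26 mm wide foot 137 mm above the shelf at rest; arm at x=-18 to 108, y +-22, z=215 to 255 mm; column at x=62 to 108, y +-35 mm.
- carriage (a joint): Travel of the steel carriage towards +x of the press, m: 0 = fully out (nest 85 mm in front of the ram axis), 0.085 = home against a rigid stop (nest under the ram). About 2.5 N of friction; stays where it is left. Keep the sum of all finger forces on it under 55 N.
- nest (a point): Centre of the nest floor on the carriage, 30 mm above the shelf: an upright round ring open at the top, 57 mm inside and 68 mm outside diameter, its wall rising 18 mm above this floor. The bottle stands in it.
- push_post (a point): Point on the carriage's upright dark post, 20 mm diameter, 95 mm in front (-x of the press) of the nest centre; the post's top is 102 mm above the shelf and this point is 15 mm below it. Push or pinch here to move the carriage.
- hub (a point): Point on the upright axis of the flywheel, 125 mm above the shelf, level with point crank. The flywheel is a horizontal dark steel disc, 180 mm diameter, its upper face 96 mm above the shelf, with a 40 mm hub cap up to 110 mm; its axis is fixed.
- crank (a point): On the axis of the upright wooden crank sleeve, 70 mm from the wheel's axis, 125 mm above the shelf: grip 18 mm diameter up to 150 mm, standing on a round flange 42 mm wide whose top, 106 mm above the shelf, fingertips can press down on. It spins freely on its pin, so a gripper may keep its heading. At the start it lies towards -x of the press from the hub.
- plunge (a joint): How far the sprung crank sleeve is pressed down on its pin, m: 0 = up (brake on), 0.0045 = hard bottom. 10 N of downward force starts it moving, then 4 N per mm: 17 N gives 1.75 mm. While the wheel is under way the sleeve must stay between 0.8 mm (13 N; less lets the brake drag) and 2.8 mm (21 N; more makes it scrape on the wheel). Springs up when let go.
- wheel (a joint): Turn of the flywheel, rad, growing CLOCKWISE seen from above: 0 = start stop, 6.283 = rigid end stop one revolution on. Bearing drag 0.35 N m (5 N at the crank); pressing adds up to 4 N between 1.5 and 3.1 rad; the ram is lowest at half a turn, up again at the end. Stays where left. Keep the sum of all finger forces on it (both sides of a pinch count) under 55 N.
- dabba: Bystander: closed round stainless masala box, 174 mm diameter, 80 mm high; origin under its centre.
- katori: Bystander: steel bowl, 90 mm wide, 35 mm high; origin under its centre.
- spoonrest: Bystander: wooden spoon rest, 100 x 55 x 18 mm; origin under its centre.
- tumbler: Bystander: steel tumbler, 68 mm wide, 85 mm high; origin under its centre.
- jar: Bystander: glass jar with steel lid, 68 mm wide, 100 mm high; origin under its centre.
- pestle: Bystander: stone pestle standing on its thick end, 40 mm wide, 105 mm high; origin under its centre.

How it is judged:
By the outcome, as a careful person would: the job done as asked, in the order asked, and still so for the second after the job is handed in, with the robot touching nothing.
It also fails if it takes over 72 s, if anything falls off the work surface, if the arm or the gripper's body presses on something with over 40 N, if the wrist force passes 120 N, or if a joint passes its speed limit or range.

## Robot

A 7-joint arm with a two-finger parallel gripper is mounted at the origin on the work surface. World frame = base frame: x ahead of the robot, y to its left, z up, the work surface at z = 0. Lengths are in m, angles in rad, forces in N, time in s.
With the tool pointing down it reaches from about 0.425 to 0.875 m from the base axis. Payload 4.7 kg.
Tool frame: the origin (TCP) lies at the very end of the fingers, on their centre line; the grasp point (between the pads) lies 19 mm behind it; z points along the fingers, y is the direction in which the jaws open and shut (so a half turn about z gives the same grasp; the last joint's range is limited). The gripper opens to 87 mm and grips with 3 to 60 N. Pads are 19 mm wide; open, the fingers measure 117 mm over their backs; the gripper's body (75 mm by 190 mm) begins 51 mm behind the grasp point.
Start: joints at [1.136, 0.321, -0.07, 1.45, 0.023, 1.371, -0.057], TCP at [0.282, -0.586, 0.188] pointing down, gripper open.
Joint ranges: [-2.86, 2.86], [-0.3, 2.09], [-1.38, 1.24], [0.06, 2.45], [-1.56, 4.7], [0.09, 2.05], [-2.69, 2.69]. Speed limits (rad/s): [2.57, 2.57, 3.14, 3.14, 3.14, 3.14, 3.14].

## Interface

Orientations are given as a rotation vector (axis times angle).
In Python, from bench import * gives the robot as it stands.
- The arm moves only by the shell command python3 -m jog 'ROWS' [OPENING] [FORCE]. ROWS is JSON, a list of rows, each a list of 4 numbers: the shift along the world's x, y, z in mm, then the turn about the world's z in rad. In form: [[x, y, z, twist], ...]. A call has exactly 8 rows; each row is the pose to reach, as a shift and turn from the pose commanded when the call began; what a row does not reach only later rows make up. A row lasts 1/8 s, in which the tool goes at most 62.5 mm and 10.7 degrees, less where a joint would pass 70% of its speed; a pose out of reach is approached as far as the arm can. A call with a gripper value outside its range is refused whole. OPENING is the opening, from -1 (shut) to 1 (fully open), set as the call begins (- or left out, the last holds). The fingers move at their own pace and stop on an object; FORCE is the grip in N (left out, the last holds). Time passes only in rows, so rows that repeat a pose let the fingers close, or fill a call up. It gives the time, the measured TCP pose, the force and the opening at its end, in the units of the state.
- get_state(): the state, without advancing time (a new reading comes with each control period).
- get_image(name): name is "side" or "top" or "wrist"; returns a dict with "image" (384x512x3 uint8, red, green, blue), "fx", "fy", "cx", "cy" (pixels), "D" ([k1, k2, p1, p2, k3] as OpenCV has them; the pictures are not rectified), "position" and "rotation" of the camera in the world; the wrist camera has in their place "tool_from_camera" (4x4, takes a point from camera to tool coordinates, whose origin is the TCP and whose axes are the flange's). Camera axes: x right, y down, z forward; pixel columns grow to the right and rows downward; lengths in m; the calibration is good to about 2 mm. A picture is of the moment at which its call begins: read the wrist's pose just before it. There is no depth.
- close_job(): hands the job in, once; it reports no verdict.
The state is a dict: "time": time; "joint_positions": joint angles; "qd": joint speeds; "joint_torque": joint torques, N m; "position": TCP position; "tool_rot": TCP orientation; "ft_force": force on the tool from outside, world axes, zero at the start; "torque": the same for the moment, N m; "grip_width": opening from 0.0 (shut) to 1.0 (fully open).
Only numpy, scipy, OpenCV 4.12 (cv2) and the standard library are available. Lean on these libraries where they do the work, as an engineer would, in place of code of your own. Each camera call takes 0.05 s, during which the arm holds its last target. There are 200 camera calls.

## Working session

There is one attempt and no reset: what is moved stays moved. The work goes in short steps, Python scripts to look and compute and a shell command to move; the robot and the scene stay as the last step left them, time stands still between calls to the robot, and variables do not carry over. Pictures are saved under pics/ and viewed, about 8 in all and at most 12, crops included, and the job is handed in when it is done.

```bash
mkdir -p pics; cat > h.py <<'E'
from bench import *
import numpy as np, cv2, json
from scipy.spatial.transform import Rotation as R
def shot(name,fn):
    s=get_state(); g=get_image(name)
    cv2.imwrite('pics/'+fn+'.png',cv2.cvtColor(np.asarray(g['image']),cv2.COLOR_RGB2BGR))
    if name=='wrist':
        T=np.eye(4);T[:3,:3]=R.from_rotvec(s['tool_rot']).as_matrix();T[:3,3]=s['position'];T=T@np.array(g['tool_from_camera'])
        P,Q=T[:3,3],T[:3,:3]
    else: P,Q=np.array(g['position']),np.array(g['rotation'])
    if Q.shape!=(3,3): Q=R.from_rotvec(Q).as_matrix()
    c=dict(fx=g['fx'],fy=g['fy'],cx=g['cx'],cy=g['cy'],D=list(map(float,g['D'])),P=P.tolist(),Q=Q.tolist())
    json.dump(c,open('pics/'+fn+'.json','w')); return c
def cam(fn):
    c=json.load(open('pics/'+fn+'.json')); K=np.array([[c['fx'],0,c['cx']],[0,c['fy'],c['cy']],[0,0,1]])
    return K,np.array(c['D']),np.array(c['P']),np.array(c['Q'])
def ray(fn,u,v):
    K,D,P,Q=cam(fn); n=cv2.undistortPoints(np.array([[[u,v]]],float),K,D)[0,0]
    d=Q@np.array([n[0],n[1],1]); return P,d/np.linalg.norm(d)
def onz(fn,u,v,z):
    P,d=ray(fn,u,v); return P+d*(z-P[2])/d[2]
def tri(*obs):
    A=np.zeros((3,3));b=np.zeros(3);rs=[ray(*o) for o in obs]
    for P,d in rs: M=np.eye(3)-np.outer(d,d);A+=M;b+=M@P
    x=np.linalg.solve(A,b); return x,[np.linalg.norm(np.cross(x-P,d)) for P,d in rs]
def proj(fn,X):
    K,D,P,Q=cam(fn); X=np.atleast_2d(X)
    return cv2.projectPoints(((X-P)@Q),np.zeros(3),np.zeros(3),K,D)[0][:,0]
E
python3 - <<'E'
from h import *
for n in ['side','top','wrist']:
    c=shot(n,n+'0'); print(n,np.round(c['P'],3),np.round(c['Q'],2).tolist(),c['fx'])
a=cv2.imread('pics/top0.png');b=cv2.imread('pics/side0.png')
s=get_state();print(s)
E
```

```text
side [-0.373 -0.959  1.129] [[0.74, -0.43, 0.52], [-0.68, -0.46, 0.58], [-0.01, -0.78, -0.63]] 490.38831200410226
top [ 0.249 -0.014  1.554] [[0.02, -0.99, 0.15], [-1.0, -0.02, 0.0], [-0.0, -0.15, -0.99]] 478.26764988907826
wrist [ 0.342 -0.556  0.384] [[0.43, -0.87, -0.22], [-0.9, -0.42, -0.1], [-0.0, 0.24, -0.97]] 276.7368265593712
{'time': 0.15, 'joint_positions': array([ 1.13607737,  0.32166069, -0.07010089,  1.45141265,  0.02260091,
        1.37080992, -0.05689545]), 'qd': array([-0.00047052, -0.00189259,  0.00030727, -0.00339238, -0.00160638,
        0.00123757,  0.00076004]), 'joint_torque': array([ 3.62072024e-04, -4.91797721e+01, -4.04124577e-01, -3.12878144e+01,
       -6.37923181e-02,  4.04666970e-02,  1.07466517e-04]), 'position': array([ 0.2817906 , -0.58520645,  0.18759878]), 'tool_rot': array([-3.06139478e+00, -6.98847776e-01,  6.52555039e-04]), 'ft_force': array([ 0.12869555, -0.74983738,  0.05236991]), 'torque': array([ 0.01032131,  0.03163451, -0.01548118]), 'grip_width': 1.0010475722821832}
```

View pics/top0.png

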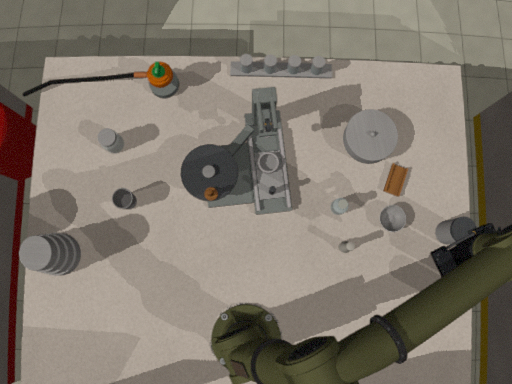

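View pics/side0.png

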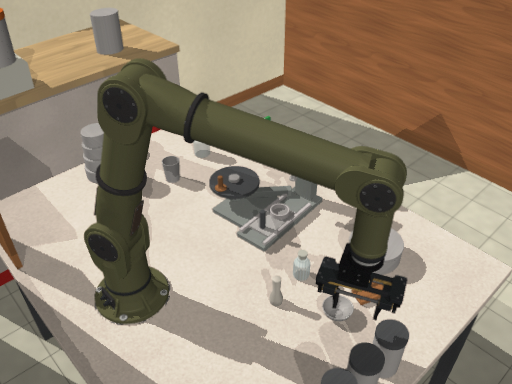

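The top view shows the press near (265,165), the flywheel near (210,172) with the crank at (211,194), and the likely bottle at (339,206). The side view shows the bottle at (302,268) and the pestle at (276,292). I'll enlarge both next.

```bash
python3 - <<'E'
from h import *
a=cv2.imread('pics/top0.png');b=cv2.imread('pics/side0.png')
A=cv2.resize(a[75:265,170:370],(800,760),interpolation=cv2.INTER_CUBIC)[:600]   # 4x, origin 170,75
cv2.imwrite('pics/ta.png',A)
B=cv2.resize(b[160:310,200:400],(800,600),interpolation=cv2.INTER_CUBIC) # 4x origin 200,160
cv2.imwrite('pics/sa.png',B)
E
```

```text
(no output)
```

View pics/ta.png

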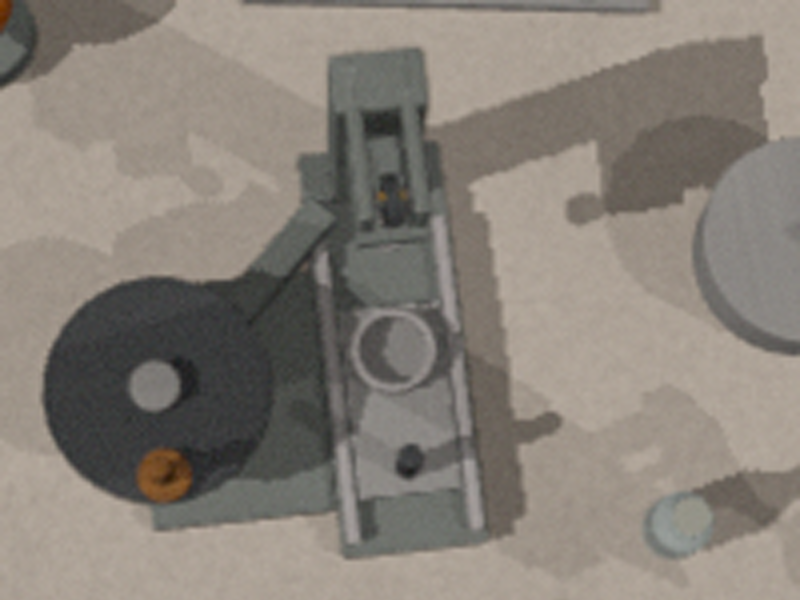

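View pics/sa.png

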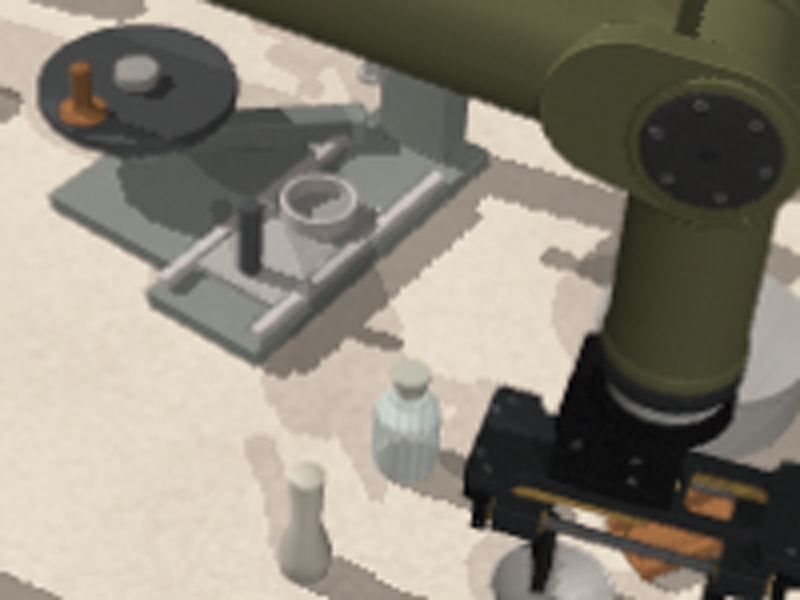

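Top crop (4x, origin 170,75): nest rim (396,349), post top (409,456), hub cap (155,386), crank top (168,468), stopper top (692,519). Side crop (4x, origin 200,160): rim (318,199), post top (250,203), hub cap (136,70), crank top (80,66), stopper top (411,371). Next I triangulate these.

```bash
cat > m.py <<'E'
from h import *
t=lambda x,y:('top0',(x+.5)/4-.5+170,(y+.5)/4-.5+75)
s=lambda x,y:('side0',(x+.5)/4-.5+200,(y+.5)/4-.5+160)
pts=dict(rim=((396,349),(318,199),.048),post=((409,456),(250,203),.102),hub=((155,386),(136,70),.110),crank=((168,468),(80,66),.150),stopper=((692,519),(411,371),.098))
for k,(a,b,z) in pts.items():
    x,e=tri(t(*a),s(*b)); print(k,np.round(x,4),np.round(e,4),'top@z',np.round(onz(*t(*a),z)[:2],4),'side@z',np.round(onz(*s(*b),z)[:2],4))
print('bottle foot side', onz(*s(405,470),0))
# press bed top corners z=.02: front-left(343,545) front-right(484,530)
c=[onz(*t(*p),.02) for p in ((343,547),(486,530))]; d=c[1]-c[0]; print(np.round(c,4),'yaw',np.arctan2(d[0],-d[1]))
c=[onz(*t(*p),.032) for p in ((438,222),(478,524))]; d=c[0]-c[1]; print('rail yaw',np.arctan2(d[1],d[0]))
c=[onz(*t(*p),.032) for p in ((320,255),(352,540))]; d=c[0]-c[1]; print('rail yaw',np.arctan2(d[1],d[0]))
E
python3 m.py
```

```text
rim [ 0.5658 -0.0597  0.0487] [0.0012 0.0012] top@z [ 0.5669 -0.0604] side@z [ 0.5653 -0.0586]
post [ 0.4723 -0.0704  0.1037] [0.0008 0.0008] top@z [ 0.4719 -0.07  ] side@z [ 0.4743 -0.0693]
hub [0.521  0.1266 0.1089] [0.0003 0.0003] top@z [0.5211 0.1263] side@z [0.5199 0.1256]
crank [0.4492 0.111  0.1574] [0.0019 0.0019] top@z [0.4518 0.1106] side@z [0.4538 0.1201]
stopper [ 0.4287 -0.2897  0.0999] [0.0013 0.0013] top@z [ 0.4279 -0.2893] side@z [ 0.4314 -0.2891]
bottle foot side [ 0.42521067 -0.29638064  0.        ]
[[ 0.4092 -0.0211  0.02  ]
 [ 0.4253 -0.1363  0.02  ]] yaw 0.13888737448434013
rail yaw 0.13909857334167539
rail yaw 0.13013906101982686
```

```bash
python3 -m jog '[[10,20,20,-0.04],[35,70,45,-0.10],[65,130,60,-0.16],[95,190,70,-0.22],[120,240,70,-0.27],[138,278,70,-0.30],[147,296,70,-0.30],[147,296,70,-0.30]]' 1 && python3 - <<'E'
from h import *
print(shot('wrist','w1')['P'],get_state()['position'])
E
```

```text
time: 1.15
position: [0.4298, -0.288, 0.2585]
tool_rot: [3.132, 0.24, -0.0]
ft_force: [-0.2, -0.6, 0.1]
grip_width: 0.999
[0.4954860485571499, -0.2772020334044981, 0.4554169080385282] [ 0.42880086 -0.28978804  0.25838309]
```

View pics/w1.png

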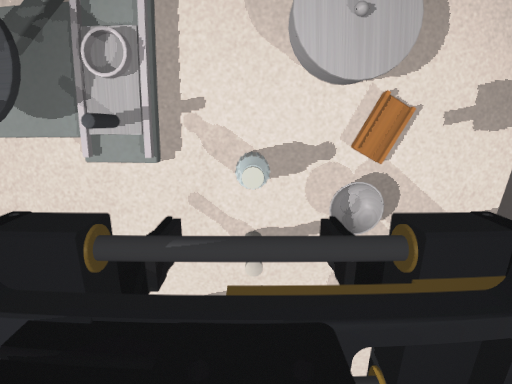

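w1: stopper top at (252,178), nest rim (104,51), post top (88,121), bed front corners about (84,162) and (158,161). The space around the bottle is clear.

```bash
cat >> m.py <<'E'
print('---w1')
for k,(u,v) in dict(stopper=(252.5,178),rim=(104,51),post=(88,121)).items():
    a,b,z=pts[k]; x,e=tri(t(*a),s(*b),('w1',u,v)); print(k,np.round(x,4),np.round(e,4),'w@z',np.round(onz('w1',u,v,z)[:2],4))
c=[onz('w1',*p,.032) for p in ((148,0),(151,158))]; d=c[0]-c[1]; print('rail yaw',np.arctan2(d[1],d[0]))
c=[onz('w1',*p,.02) for p in ((84,162),(158,161))]; d=c[0]-c[1]; print(c,'yaw',np.arctan2(-d[0],d[1]))
E
python3 m.py | sed -n '/w1/,$p'
python3 - <<'E'
from h import *
a=cv2.imread('pics/w1.png'); cv2.imwrite('pics/w1c.png',np.vstack([cv2.resize(a[130:215,205:315],(770,595),interpolation=cv2.INTER_CUBIC)]))
E
```

```text
---w1
stopper [ 0.4282 -0.2901  0.1007] [0.0014 0.0013 0.0006] w@z [ 0.4272 -0.2906]
rim [ 0.5653 -0.0601  0.0487] [0.0015 0.0011 0.0009] w@z [ 0.5647 -0.0604]
post [ 0.4711 -0.0716  0.1039] [0.0017 0.0013 0.0024] w@z [ 0.4695 -0.0726]
rail yaw 0.10567894898777933
[array([ 0.39741385, -0.01983565,  0.02      ]), array([ 0.41676999, -0.14083813,  0.02      ])] yaw 0.15862093116351833
```

View pics/w1c.png

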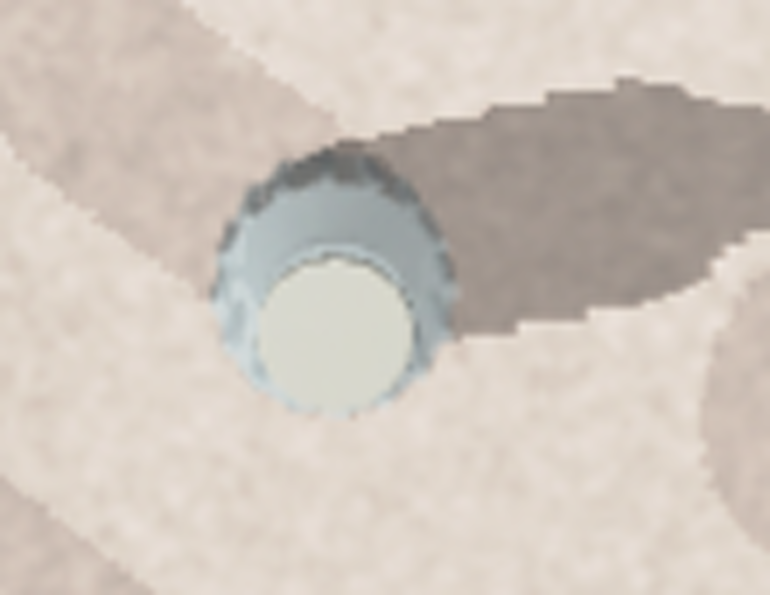

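Bottle axis measured at about (0.4275, -0.2905), top at 0.099–0.101. I descend open to TCP z ≈ 0.035, so the gripper body clears the stopper, then close with 15 N.

```bash
python3 -m jog '[[-1,-1,-25,0],[-1,-1,-65,0],[-1,-1,-110,0],[-1,-1,-150,0],[-1,-1,-185,0],[-1,-1,-207,0],[-1,-1,-218,0],[-1,-1,-223,0]]' 1 && python3 -m jog '[[0,0,0,0],[0,0,0,0],[0,0,0,0],[0,0,0,0],[0,0,0,0],[0,0,0,0],[0,0,0,0],[0,0,0,0]]' -1 15
```

```text
time: 2.2
position: [0.4274, -0.2917, 0.0351]
tool_rot: [3.133, 0.231, -0.001]
ft_force: [0.3, -0.2, -0.1]
grip_width: 1.004
time: 3.2
position: [0.428, -0.2908, 0.0355]
tool_rot: [3.133, 0.233, 0.0]
ft_force: [0.1, -0.3, 1.5]
grip_width: 0.336
```

Width 0.336 (about 29 mm) is not the expected 52 mm, so I look before doing anything else.

```bash
python3 - <<'E'
from h import *
print(get_state()['grip_width'])
shot('side','s2');shot('wrist','w2');print(get_state()['grip_width'])
a=cv2.imread('pics/s2.png');b=cv2.imread('pics/w2.png')
print(proj('s2',[.428,-.29,.05]))
u,v=proj('s2',[.428,-.29,.07])[0].astype(int)
A=cv2.resize(a[v-60:v+60,u-60:u+60],(480,480),interpolation=cv2.INTER_CUBIC)
B=cv2.resize(b[130:290,190:297],(320,480),interpolation=cv2.INTER_CUBIC)
cv2.imwrite('pics/c2.png',np.hstack([A,B]))
E
```

```text
0.33599756334620373
0.3345095319477931
[[300.90668085 264.33543575]]
```

View pics/c2.png

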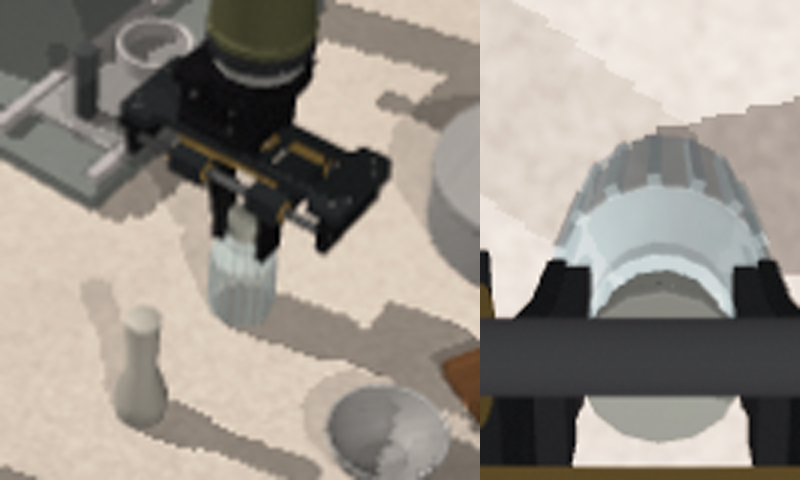

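```bash
python3 - <<'E'
from h import *
s=get_state();T=R.from_rotvec(s['tool_rot']).as_matrix();p=s['position'];print(p)
for h in (0,-.025):
  for g in (.029,.052):
    for sg in (-1,1):
      X=p+T@np.array([0.0095,sg*g/2,h]); a=proj('s2',X)[0];b=proj('w2',X)[0]
      u,v=proj('s2',[.428,-.29,.07])[0].astype(int)
      print(h,g,sg,'side crop',np.round((a-[u-60,v-60])*4),'wrist crop',np.round((b-[190,130])*3+[480,0]))
for z,r in((0,.025),(.06,.025),(.078,.015),(.098,.015)):
  X=np.array([.4277,-.2905,z]); print('bottle',z,np.round((proj('s2',X)[0]-[u-60,v-60])*4),[np.round((proj('w2',X+T@np.array(d)*r)[0]-[190,130])*3+[480,0]) for d in ([1,0,0],[0,1,0],[0,-1,0],[-1,0,0])])
E
```

```text
[ 0.42802911 -0.2907663   0.0355137 ]
0 0.029 -1 side crop [231. 259.] wrist crop [605. 219.]
0 0.029 1 side crop [262. 277.] wrist crop [722. 219.]
0 0.052 -1 side crop [219. 253.] wrist crop [558. 219.]
0 0.052 1 side crop [275. 283.] wrist crop [769. 219.]
-0.025 0.029 -1 side crop [233. 237.] wrist crop [597. 251.]
-0.025 0.029 1 side crop [264. 254.] wrist crop [730. 251.]
-0.025 0.052 -1 side crop [220. 230.] wrist crop [545. 251.]
-0.025 0.052 1 side crop [277. 260.] wrist crop [783. 251.]
bottle 0 [236. 307.] [array([662., 132.]), array([748., 217.]), array([576., 217.]), array([662., 297.])]
bottle 0.06 [241. 253.] [array([663., 182.]), array([775., 292.]), array([550., 292.]), array([662., 394.])]
bottle 0.078 [242. 236.] [array([663., 254.]), array([737., 325.]), array([588., 325.]), array([663., 392.])]
bottle 0.098 [243. 217.] [array([663., 291.]), array([747., 370.]), array([578., 370.]), array([663., 445.])]
```

```bash
python3 - <<'E'
from h import *
p=np.array([.2818,-.5852,.1876]);T=R.from_rotvec([-3.0614,-.6988,0]).as_matrix()
for h in (0,-.025,-.05):
  print(h,[np.round(proj('side0',p+T@np.array([0,sg*g,h]))[0]) for sg in(-1,1) for g in(.0435,.0585)])
p=np.array([.4288,-.2898,.2584]);T=R.from_rotvec([3.132,.24,0]).as_matrix()
for h in (0,-.025,-.05):
  print(h,[np.round(proj('w1',p+T@np.array([.0095,sg*g,h]))[0]) for sg in(-1,1) for g in(.0435,.0585)])
a=cv2.imread('pics/side0.png');b=cv2.imread('pics/w1.png')
cv2.imwrite('pics/c3.png',np.hstack([cv2.resize(a[260:335,305:425],(480,300),interpolation=cv2.INTER_CUBIC),cv2.resize(b[160:310,130:290],(320,300))]))
print(get_state()['grip_width'])
E
```

```text
0 [array([335., 315.]), array([329., 313.]), array([370., 325.]), array([377., 327.])]
-0.025 [array([336., 308.]), array([330., 307.]), array([372., 319.]), array([378., 320.])]
-0.05 [array([337., 301.]), array([331., 300.]), array([374., 312.]), array([380., 314.])]
0 [array([195., 204.]), array([175., 204.]), array([312., 204.]), array([332., 204.])]
-0.025 [array([188., 215.]), array([165., 215.]), array([320., 215.]), array([343., 215.])]
-0.05 [array([178., 229.]), array([152., 229.]), array([331., 229.]), array([356., 229.])]
0.3345095319477931
```

View pics/c3.png

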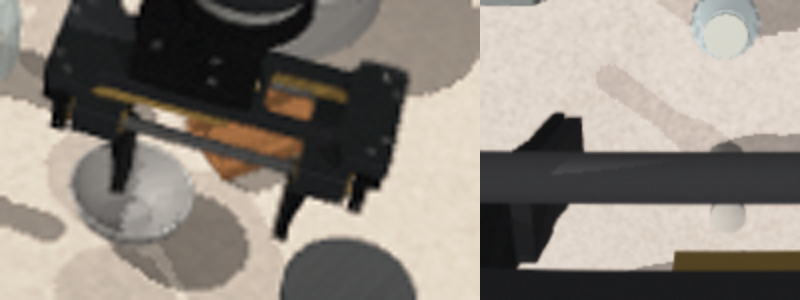

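The fingers visibly end about 25 mm behind the reported TCP in every view, also in free air. So the hold is on the 30 mm neck, with tips at z≈0.06 just above the body, which matches the 29 mm opening. That is a usable lateral hold, and the gripper body clears the stopper. I lift and carry the bottle to just short of the nest, then measure the nest from close by.

```bash
python3 -m jog '[[0,0,8,0],[0,0,25,0],[0,0,50,0],[0,0,80,0],[0,0,105,0],[0,8,125,0],[10,30,130,0],[25,70,130,0]]' && python3 -m jog '[[12,40,0,0],[25,80,0,0],[36,115,0,0],[45,140,0,0],[51,154,0,0],[52,159,0,0],[52,159,0,0],[52,159,0,0]]' && python3 - <<'E'
from h import *
print(get_state()['position']);shot('wrist','w4');shot('top','t4');shot('side','s4')
E
```

```text
time: 4.3
position: [0.4534, -0.2218, 0.1675]
tool_rot: [3.131, 0.228, 0.003]
ft_force: [0.1, -0.9, -2.4]
grip_width: 0.337
time: 5.3
position: [0.5047, -0.063, 0.1654]
tool_rot: [3.133, 0.23, -0.001]
ft_force: [-0.6, 0.1, -1.7]
grip_width: 0.337
[ 0.5046855  -0.06301121  0.16544346]
```

View pics/w4.png

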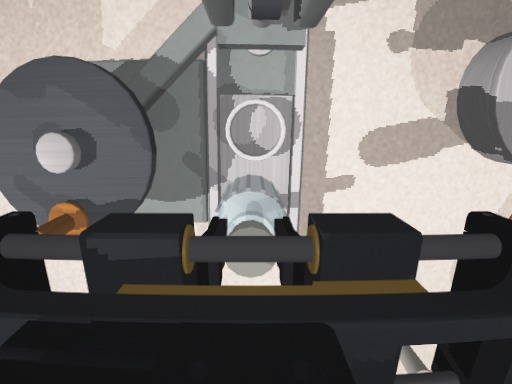

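w4: bottle lifted upright. Nest rim centre about (255.5,129.5), hub cap top about (57,152), rail edges at x≈207 and about 308→300.

```bash
python3 - <<'E'
from h import *
im=cv2.imread('pics/w4.png');g=cv2.cvtColor(im,cv2.COLOR_BGR2GRAY)
# rim: radial search for bright ring
def rim(c,r0,r1):
    pts=[]
    for a in np.arange(0,2*np.pi,.1):
        rr=np.arange(r0,r1,.25);px=(c[0]+rr*np.cos(a)).astype(np.float32);py=(c[1]+rr*np.sin(a)).astype(np.float32)
        v=cv2.remap(g,px[None],py[None],cv2.INTER_LINEAR)[0].astype(float); v=np.convolve(v,np.ones(7)/7,'same')
        i=v[4:-4].argmax()+4; pts.append((px[i],py[i]))
    return cv2.fitEllipse(np.array(pts,np.float32))
e=rim((255.5,129.5),24,33);print(e)
print('nest',onz('w4',*e[0],.048))
# hub cap: bright blob
m=((g>110)*255).astype(np.uint8);m2=np.zeros_like(m);m2[120:185,30:90]=m[120:185,30:90]
cs,_=cv2.findContours(m2,cv2.RETR_EXTERNAL,cv2.CHAIN_APPROX_NONE);k=max(cs,key=cv2.contourArea);print(cv2.boundingRect(k),cv2.fitEllipse(k))
for u,v in((56,152),cv2.fitEllipse(k)[0]): print('hub',onz('w4',u,v,.110))
# disc outline: fit dark disc edge
print('disc approx', [onz('w4',*p,.096)[:2].round(4) for p in ((155,150),(60,56))])
for A,B in(((207,40),(208,220)),((308,30),(300,200))):
    a,b=onz('w4',*A,.032),onz('w4',*B,.032);d=a-b;print('yaw',np.arctan2(d[1],d[0]),a[:2],b[:2])
s=get_state();print(s['position'],s['ft_force'])
print('stopper now w4', onz('w4',251,262,.098+.130))
E
```

```text
((254.50633239746094, 129.63726806640625), (55.672672271728516, 56.79387664794922), 177.6876220703125)
nest [ 0.56471422 -0.05821558  0.048     ]
(35, 132, 40, 42) ((54.45460891723633, 152.62203979492188), (36.22587966918945, 42.5637092590332), 145.63253784179688)
hub [0.52021515 0.12447454 0.11      ]
hub [0.51941963 0.12603386 0.11      ]
disc approx [array([0.533 , 0.0347]), array([0.6077, 0.131 ])]
yaw 0.1195121524830457 [0.65327202 0.00787674] [ 0.44555712 -0.01706658]
yaw 0.13874605940558984 [ 0.6800496  -0.10043303] [ 0.48841177 -0.12719397]
[ 0.50479436 -0.06250877  0.16542044] [ 0.35016017 -0.16942678 -2.0717537 ]
stopper now w4 [ 0.49932949 -0.06351006  0.228     ]
```

```bash
python3 -m jog '[[15,1,0,0],[32,2,0,0],[47,3,-10,0],[56,3,-25,0],[60,3,-40,0],[60,3,-52,0],[60,3,-60,0],[60,3,-60,0]]' && python3 -m jog '[[0,0,-5,0],[0,0,-10,0],[0,0,-15,0],[0,0,-20,0],[0,0,-24,0],[0,0,-28,0],[0,0,-28,0],[0,0,-28,0]]'
```

```text
time: 6.45
position: [0.5643, -0.0587, 0.1049]
tool_rot: [3.133, 0.233, -0.002]
ft_force: [-0.1, 0.0, -2.7]
grip_width: 0.332
time: 7.45
position: [0.5651, -0.0586, 0.0776]
tool_rot: [3.133, 0.234, 0.0]
ft_force: [-0.1, -0.2, -2.6]
grip_width: 0.334
```

The foot is inside the ring with no contact. I lower it to the floor.

```bash
python3 -m jog '[[0,0,-3,0],[0,0,-6,0],[0,0,-9,0],[0,0,-10,0],[0,0,-11,0],[0,0,-11.5,0],[0,0,-11.5,0],[0,0,-11.5,0]]'
```

```text
time: 8.45
position: [0.5651, -0.0587, 0.0661]
tool_rot: [3.133, 0.233, 0.0]
ft_force: [-0.5, 0.2, -2.0]
grip_width: 0.338
```

```bash
python3 -m jog '[[0,0,-1,0],[0,0,-1,0],[0,0,-1,0],[0,0,-1,0],[0,0,-1,0],[0,0,-1,0],[0,0,-1,0],[0,0,-1,0]]' && python3 -m jog '[[0,0,0,0],[0,0,0,0],[0,0,0,0],[0,0,0,0],[0,0,0,0],[0,0,5,0],[0,0,20,0],[0,0,40,0]]' 0.3
```

```text
time: 9.45
position: [0.5654, -0.0588, 0.0655]
tool_rot: [3.133, 0.233, 0.001]
ft_force: [-1.1, -0.6, 4.4]
grip_width: 0.334
time: 10.45
position: [0.565, -0.0586, 0.1061]
tool_rot: [3.133, 0.234, -0.0]
ft_force: [0.1, -0.1, -0.2]
grip_width: 0.648
```

Bottle placed and released. Next is the post at about (0.471,-0.0715): pinch it lightly with 8 N, so slipping limits the force at the stop.

```bash
python3 -m jog '[[0,0,15,0],[0,0,35,0],[-15,-2,45,0],[-45,-6,45,0],[-75,-10,45,0],[-90,-13,45,0],[-94,-13,45,0],[-94,-13,45,0]]' && python3 -m jog '[[0,0,-15,0],[0,0,-40,0],[0,0,-65,0],[0,0,-82,0],[0,0,-94,0],[0,0,-100,0],[0,0,-101,0],[0,0,-101,0]]' && python3 -m jog '[[0,0,0,0],[0,0,0,0],[0,0,0,0],[0,0,0,0],[0,0,0,0],[0,0,0,0],[0,0,0,0],[0,0,0,0]]' -1 8
```

```text
time: 11.45
position: [0.4717, -0.0715, 0.1504]
tool_rot: [3.133, 0.234, 0.002]
ft_force: [0.6, -0.3, -1.3]
grip_width: 0.651
time: 12.45
position: [0.4716, -0.0718, 0.0495]
tool_rot: [3.132, 0.233, 0.002]
ft_force: [-0.7, -0.4, -0.5]
grip_width: 0.649
time: 13.45
position: [0.4711, -0.0722, 0.049]
tool_rot: [3.132, 0.233, 0.0]
ft_force: [1.0, -3.1, -0.1]
grip_width: 0.226
```

```bash
python3 -m jog '[[2,0,0,0],[6,0.5,0,0],[12,1.3,0,0],[19,2.2,0,0],[26,3.1,0,0],[33,4,0,0],[38,4.7,0,0],[40,5,0,0]]' && python3 -m jog '[[4,0.5,0,0],[8,1,0,0],[12,1.5,0,0],[16,2.1,0,0],[19,2.5,0,0],[22,2.9,0,0],[24,3.1,0,0],[25,3.3,0,0]]'
```

```text
time: 14.45
position: [0.5115, -0.0668, 0.049]
tool_rot: [3.133, 0.234, 0.0]
ft_force: [-2.2, -4.3, 2.9]
grip_width: 0.227
time: 15.45
position: [0.5362, -0.0635, 0.049]
tool_rot: [3.133, 0.233, 0.0]
ft_force: [-1.3, -4.5, 2.5]
grip_width: 0.225
```

```bash
python3 -m jog '[[1,0.1,0,0],[2,0.3,0,0],[3,0.4,0,0],[4,0.5,0,0],[5,0.7,0,0],[6,0.8,0,0],[7,0.9,0,0],[8,1,0,0]]' && python3 -m jog '[[1,0.1,0,0],[2,0.3,0,0],[3,0.4,0,0],[4,0.5,0,0],[5,0.7,0,0],[6,0.8,0,0],[7,0.9,0,0],[8,1,0,0]]'
```

```text
time: 16.45
position: [0.5412, -0.0628, 0.0486]
tool_rot: [3.133, 0.233, -0.009]
ft_force: [-9.3, -4.7, 7.3]
grip_width: 0.226
time: 17.45
position: [0.5471, -0.0618, 0.047]
tool_rot: [-3.133, -0.233, 0.016]
ft_force: [-9.5, -4.4, 1.9]
grip_width: 0.226
```

Force levelled off at the slip limit around post x≈0.540. From the hub geometry I expect home at ≈0.539, so this is the stop. I release, rise and check.

```bash
python3 -m jog '[[-3,0,0,0],[-5,-0.6,0,0],[-6,-0.8,0,0],[-6,-0.8,0,0],[-6,-0.8,0,0],[-6,-0.8,0,0],[-6,-0.8,0,0],[-6,-0.8,0,0]]' 0 && python3 -m jog '[[0,0,5,0],[-10,0,25,0],[-30,0,55,0],[-50,0,85,0],[-70,0,110,0],[-80,0,125,0],[-80,0,130,0],[-80,0,130,0]]' && python3 - <<'E'
from h import *
print(get_state()['position']);shot('wrist','w5');shot('top','t5');shot('side','s5')
E
```

```text
time: 18.45
position: [0.546, -0.0622, 0.0489]
tool_rot: [3.133, 0.233, -0.0]
ft_force: [-0.6, -0.9, -0.0]
grip_width: 0.499
time: 19.45
position: [0.4664, -0.0622, 0.1788]
tool_rot: [-3.133, -0.234, -0.0]
ft_force: [1.3, -0.4, 0.4]
grip_width: 0.503
[ 0.46644717 -0.06215035  0.17875227]
```

View pics/w5.png

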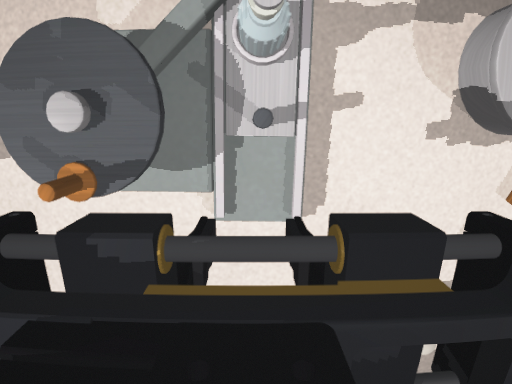

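w5: bottle in the nest at (264,30), post top (263,118), hub cap (66,112), crank top (47,192), flange (76,182).

```bash
python3 - <<'E'
from h import *
im=cv2.imread('pics/w5.png');g=cv2.cvtColor(im,cv2.COLOR_BGR2GRAY);hsv=cv2.cvtColor(im,cv2.COLOR_BGR2HSV)
post=onz('w5',263,118,.102);print('post',post)
# disc outline: dark blob ellipse
def edge(c,r0,r1):
    P=[]
    for a in np.arange(0,2*np.pi,.05):
        rr=np.arange(r0,r1,.5);px=(c[0]+rr*np.cos(a)).astype(np.float32);py=(c[1]+rr*np.sin(a)).astype(np.float32)
        v=cv2.remap(g,px[None],py[None],cv2.INTER_LINEAR)[0].astype(float)
        d=np.convolve(v,[1,1,1,0,-1,-1,-1],'valid');i=d.argmax()
        if d[i]>60: P.append((px[i+3],py[i+3]))
    return np.array(P)
# fit disc circle of radius .090 at z .096 from world projected edge points facing away from press
P=edge((78,106),72,100)
W=np.array([onz('w5',u,v,.096)[:2] for u,v in P if u>1])
from scipy.optimize import least_squares
f=least_squares(lambda p:np.hypot(*(W-p[:2]).T)-p[2],[.52,.126,.09],loss='soft_l1',f_scale=.001);print('disc',f.x,len(W),np.median(abs(f.fun)))
for z in(.110,):print('hubcap',onz('w5',66,112,z))
m=cv2.inRange(hsv,(5,110,60),(22,255,255));m[210:]=0;m[:,120:]=0;m[:150]=0
ys,xs=np.nonzero(m);print('orange bbox',xs.min(),xs.max(),ys.min(),ys.max())
print('crank top',onz('w5',47,192,.150),'flange',onz('w5',76,182,.106))
hub=f.x[:2]
d=hub-post[:2];print('yaw from hub-post',np.arctan2(d[1],d[0])-np.arctan2(190,5),np.hypot(*d))
print('side/top orange tri')
cv2.imwrite('pics/c5.png',cv2.resize(im[70:220,0:200],(800,600),interpolation=cv2.INTER_CUBIC))
E
```

```text
post [ 0.53930878 -0.06283606  0.102     ]
disc [0.51888346 0.12419618 0.09012241] 109 0.0007025952731729707
hubcap [0.51890075 0.1245476  0.11      ]
orange bbox 38 96 162 201
crank top [0.45055786 0.11583683 0.15      ] flange [0.45011381 0.11644904 0.106     ]
yaw from hub-post 0.13508611445613883 0.18814423571404923
side/top orange tri
```

View pics/c5.png

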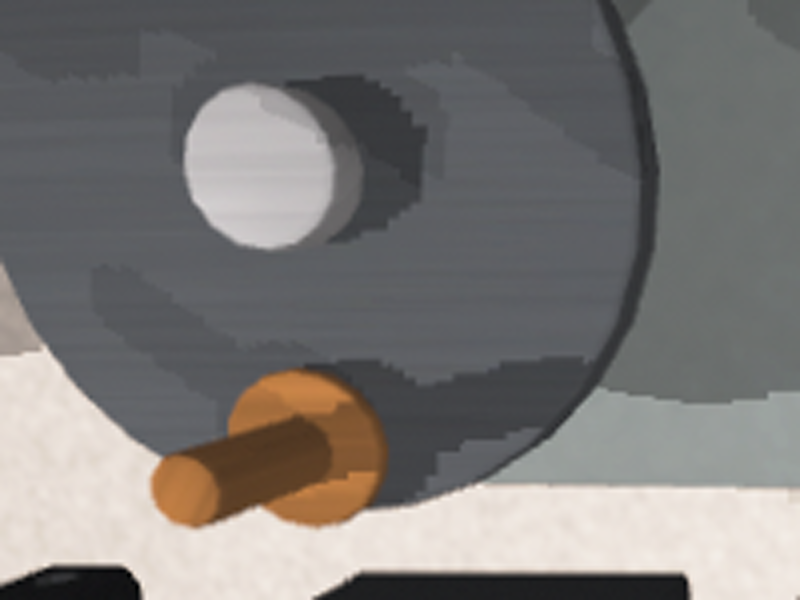

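The wheel centre fits (0.5189, 0.1243) from the disc rim (r = 90.1 mm). The crank is at about (0.450, 0.1155). Hub-to-post geometry gives yaw 0.135 and confirms the carriage is home. I move over the crank with jaws part open and descend to just above the flange.

```bash
python3 -m jog '[[-2,15,0,0],[-5,45,0,0],[-8,80,0,0],[-12,115,0,0],[-15,145,0,0],[-17,168,0,0],[-17,178,0,0],[-17,178,0,0]]' -0.26 && python3 -m jog '[[0,0,-10,0],[0,0,-28,0],[0,0,-48,0],[0,0,-64,0],[0,0,-76,0],[0,0,-84,0],[0,0,-88,0],[0,0,-88,0]]'
```

```text
time: 20.6
position: [0.4488, 0.1165, 0.1788]
tool_rot: [3.133, 0.236, -0.001]
ft_force: [-0.3, -1.1, 0.4]
grip_width: 0.368
time: 21.6
position: [0.4491, 0.1159, 0.091]
tool_rot: [3.133, 0.234, 0.0]
ft_force: [0.0, -0.3, 0.4]
grip_width: 0.372
```

```bash
python3 -m jog '[[0,0,-1,0],[0,0,-2,0],[0,0,-3,0],[0,0,-4,0],[0,0,-5,0],[0,0,-5,0],[0,0,-5,0],[0,0,-5,0]]' && python3 -m jog '[[0,0,0,0],[0,0,0,0],[0,0,0,0],[0,0,0,0],[0,0,0,0],[0,0,0,0],[0,0,0,0],[0,0,0,0]]' -1 7
```

```text
time: 22.6
position: [0.4491, 0.1158, 0.086]
tool_rot: [3.133, 0.233, 0.0]
ft_force: [-0.7, -0.2, -0.4]
grip_width: 0.369
time: 23.6
position: [0.449, 0.1163, 0.086]
tool_rot: [-3.132, -0.234, -0.0]
ft_force: [-0.8, 4.1, 1.5]
grip_width: 0.202
```

```bash
python3 -m jog '[[0.5,0.5,-0.5,0],[0.5,0.5,-1,0],[0.5,0.5,-1.5,0],[0.5,0.5,-2,0],[0.5,0.5,-2.5,0],[0.5,0.5,-3,0],[0.5,0.5,-3,0],[0.5,0.5,-3,0]]'
```

```text
time: 24.6
position: [0.4502, 0.1165, 0.0841]
tool_rot: [3.133, 0.233, 0.002]
ft_force: [-2.7, 2.3, 8.1]
grip_width: 0.201
```

```bash
python3 -m jog '[[0,0,-0.3,0],[0,0,-0.6,0],[0,0,-0.9,0],[0,0,-1.2,0],[0,0,-1.5,0],[0,0,-1.5,0],[0,0,-1.5,0],[0,0,-1.5,0]]'
```

```text
time: 25.6
position: [0.4507, 0.1166, 0.083]
tool_rot: [3.133, 0.233, 0.003]
ft_force: [-1.8, 2.5, 8.8]
grip_width: 0.203
```

```bash
python3 -m jog '[[0,0,-0.4,0],[0,0,-0.8,0],[0,0,-1.2,0],[0,0,-1.6,0],[0,0,-2,0],[0,0,-2,0],[0,0,-2,0],[0,0,-2,0]]'
```

```text
time: 26.6
position: [0.4512, 0.1167, 0.0812]
tool_rot: [3.133, 0.233, 0.005]
ft_force: [-1.1, 2.6, 8.4]
grip_width: 0.2
```

```bash
python3 -m jog '[[0,0,-0.4,0],[0,0,-0.8,0],[0,0,-1.2,0],[0,0,-1.6,0],[0,0,-2,0],[0,0,-2,0],[0,0,-2,0],[0,0,-2,0]]'
```

```text
time: 27.6
position: [0.4515, 0.1167, 0.0794]
tool_rot: [3.133, 0.233, 0.006]
ft_force: [-2.3, 2.4, 10.6]
grip_width: 0.201
```

Force rose slightly. I check whether it is the tips on the flange, using a combined crop of all views.

```bash
python3 - <<'E'
from h import *
for n,f in(('side','s6'),('wrist','w6')): shot(n,f)
a=cv2.imread('pics/s6.png');b=cv2.imread('pics/w6.png')
u,v=proj('s6',[.4495,.1162,.12])[0];print(u,v)
u,v=int(u),int(v)
A=cv2.resize(a[v-37:v+38,u-32:u+33],(520,600),interpolation=cv2.INTER_CUBIC)
B=cv2.resize(b[150:270,228:284],(280,600),interpolation=cv2.INTER_CUBIC)
cv2.imwrite('pics/c6.png',np.hstack([A,B]))
for X in([.4495,.1162,.106],[.4495,.1162,.150]): print((proj('s6',X)[0]-[u-32,v-37])*8,(proj('w6',X)[0]-[228,150])*5+[520,0])
E
```

```text
219.80796729264344 184.1829395507067
[264.05113766 323.42266715] [638.34345413 404.29386823]
[259.01723049 240.93514753] [640.5016241  566.21455157]
```

View pics/c6.png

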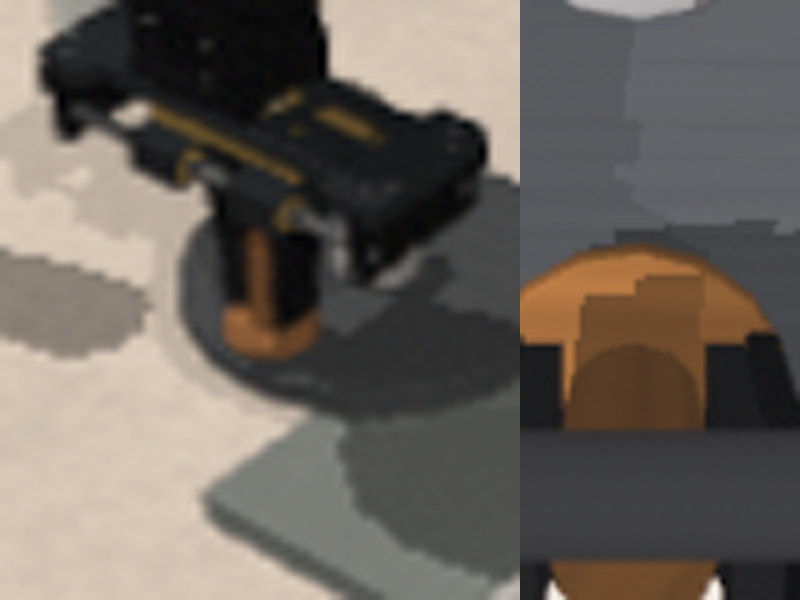

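The fingertips stand on the flange and the sleeve top stays clear of the body. I press down gradually to 17 N.

```bash
python3 -m jog '[[0,0,-0.3,0],[0,0,-0.6,0],[0,0,-0.9,0],[0,0,-1.2,0],[0,0,-1.5,0],[0,0,-1.5,0],[0,0,-1.5,0],[0,0,-1.5,0]]'
```

```text
time: 28.7
position: [0.4516, 0.1168, 0.0778]
tool_rot: [3.133, 0.233, 0.006]
ft_force: [-1.3, 2.5, 10.0]
grip_width: 0.201
```

```bash
python3 -m jog '[[0,0,-0.3,0],[0,0,-0.6,0],[0,0,-0.9,0],[0,0,-1.2,0],[0,0,-1.5,0],[0,0,-1.5,0],[0,0,-1.5,0],[0,0,-1.5,0]]'
```

```text
time: 29.7
position: [0.4517, 0.1168, 0.0764]
tool_rot: [-3.133, -0.233, -0.007]
ft_force: [-0.1, 1.5, 9.9]
grip_width: 0.202
```

```bash
python3 -m jog '[[0,0,-0.4,0],[0,0,-0.8,0],[0,0,-1.2,0],[0,0,-1.5,0],[0,0,-1.5,0],[0,0,-1.5,0],[0,0,-1.5,0],[0,0,-1.5,0]]'
```

```text
time: 30.7
position: [0.4518, 0.1168, 0.0749]
tool_rot: [-3.133, -0.233, -0.007]
ft_force: [-1.1, 2.2, 10.7]
grip_width: 0.2
```

```bash
python3 -m jog '[[0,0,-0.4,0],[0,0,-0.8,0],[0,0,-1.2,0],[0,0,-1.6,0],[0,0,-2,0],[0,0,-2,0],[0,0,-2,0],[0,0,-2,0]]'
```

```text
time: 31.7
position: [0.4518, 0.1168, 0.0729]
tool_rot: [-3.133, -0.233, -0.007]
ft_force: [-0.6, 2.8, 8.5]
grip_width: 0.203
```

```bash
python3 -m jog '[[0,0,-0.5,0],[0,0,-1,0],[0,0,-1.5,0],[0,0,-2,0],[0,0,-2.5,0],[0,0,-2.5,0],[0,0,-2.5,0],[0,0,-2.5,0]]'
```

```text
time: 32.7
position: [0.4519, 0.1168, 0.071]
tool_rot: [3.133, 0.233, 0.007]
ft_force: [-2.7, 2.2, 15.2]
grip_width: 0.205
```

```bash
python3 - <<'E'
from h import *
shot('wrist','w7');s=get_state();print(s['ft_force'],s['position'])
T=R.from_rotvec(s['tool_rot']).as_matrix();p=s['position']
for h in(-.02,-.025,-.03,-.034,-.04): print(h,[proj('w7',p+T@np.array([x,-.014,h]))[0].round(1).tolist() for x in(.0095,.005)])
for f in('w6','w7'):
  im=cv2.imread('pics/%s.png'%f)
  for u in(226,230,233,275,279): print(f,u,[int(im[r,u].max()) for r in range(200,236)])
E
```

```text
[-2.8141718   2.85200928 15.27925712] [0.45188329 0.11680133 0.07107114]
-0.02 [[230.4, 211.2], [230.5, 217.5]]
-0.025 [[229.9, 213.5], [230.0, 220.0]]
-0.03 [[229.3, 216.0], [229.4, 222.7]]
-0.034 [[228.8, 218.1], [229.0, 224.9]]
-0.04 [[228.1, 221.4], [228.2, 228.4]]
w6 226 [93, 94, 93, 93, 95, 95, 96, 95, 92, 98, 121, 152, 167, 176, 171, 157, 91, 24, 22, 21, 22, 23, 22, 22, 22, 23, 22, 22, 25, 26, 28, 30, 30, 28, 29, 35]
w6 230 [93, 93, 93, 93, 94, 101, 135, 158, 190, 184, 178, 171, 169, 168, 167, 168, 169, 164, 124, 30, 31, 30, 29, 31, 30, 29, 31, 31, 30, 31, 29, 29, 30, 31, 28, 35]
w6 233 [93, 93, 93, 91, 113, 149, 179, 190, 184, 181, 177, 173, 168, 168, 167, 168, 168, 164, 124, 29, 31, 30, 30, 31, 29, 30, 31, 30, 30, 29, 29, 30, 29, 29, 30, 35]
w6 275 [74, 74, 75, 75, 75, 75, 75, 76, 76, 72, 84, 103, 118, 127, 129, 122, 69, 23, 22, 22, 23, 20, 22, 24, 21, 21, 24, 23, 23, 25, 26, 29, 29, 30, 30, 35]
w6 279 [75, 75, 74, 73, 74, 75, 75, 75, 75, 74, 75, 76, 75, 76, 76, 73, 64, 39, 30, 34, 24, 22, 22, 23, 24, 24, 23, 23, 22, 23, 21, 23, 24, 22, 24, 31]
w7 226 [91, 92, 94, 94, 94, 93, 94, 94, 94, 97, 95, 94, 100, 128, 153, 156, 96, 23, 21, 24, 23, 23, 24, 23, 23, 24, 23, 23, 27, 27, 27, 31, 30, 30, 31, 36]
w7 230 [91, 91, 94, 94, 94, 93, 93, 93, 92, 114, 150, 180, 189, 174, 115, 113, 111, 106, 81, 30, 30, 31, 31, 29, 30, 31, 29, 30, 31, 29, 31, 30, 30, 29, 30, 34]
w7 233 [91, 92, 93, 94, 94, 93, 89, 106, 137, 158, 194, 189, 182, 164, 116, 114, 112, 106, 81, 30, 30, 30, 30, 29, 31, 31, 31, 31, 30, 30, 31, 29, 30, 29, 30, 35]
w7 275 [74, 73, 73, 75, 75, 75, 75, 73, 75, 75, 76, 74, 78, 94, 99, 108, 63, 23, 24, 24, 23, 22, 23, 24, 24, 23, 24, 23, 23, 26, 27, 28, 29, 29, 29, 35]
w7 279 [74, 73, 73, 75, 75, 75, 74, 73, 75, 75, 76, 75, 76, 75, 75, 76, 70, 39, 30, 28, 23, 24, 22, 23, 23, 22, 23, 22, 23, 23, 22, 23, 24, 23, 22, 30]
```

Finger tips in the image lie 34 mm behind the reported TCP, i.e. z≈0.105. So the contact really is on the flange. Next I compute the circle shifts per call: 5° per row, 40° per call.

```bash
python3 - <<'E'
import numpy as np
f=lambda d:70*np.array([np.cos(np.pi+.13-np.radians(d)),np.sin(np.pi+.13-np.radians(d))])
for k in range(9): print(k,[np.round(f(40*k+5*i)-f(40*k),1).tolist() for i in range(1,9)])
E
```

```text
0 [[-0.5, 6.1], [-0.5, 12.2], [0.0, 18.3], [1.1, 24.3], [2.7, 30.2], [4.8, 35.9], [7.3, 41.5], [10.4, 46.7]]
1 [[3.5, 5.0], [7.4, 9.7], [11.8, 14.0], [16.4, 17.9], [21.4, 21.4], [26.7, 24.5], [32.3, 27.0], [38.0, 29.1]]
2 [[5.9, 1.6], [11.9, 2.6], [18.0, 3.2], [24.1, 3.2], [30.2, 2.6], [36.2, 1.5], [42.1, -0.0], [47.8, -2.1]]
3 [[5.5, -2.6], [10.8, -5.6], [15.8, -9.2], [20.5, -13.1], [24.8, -17.4], [28.7, -22.1], [32.2, -27.1], [35.3, -32.4]]
4 [[2.6, -5.5], [4.7, -11.3], [6.2, -17.2], [7.3, -23.2], [7.8, -29.3], [7.8, -35.4], [7.3, -41.5], [6.2, -47.5]]
5 [[-1.6, -5.9], [-3.7, -11.6], [-6.3, -17.2], [-9.3, -22.5], [-12.8, -27.5], [-16.8, -32.1], [-21.1, -36.4], [-25.8, -40.4]]
6 [[-5.0, -3.5], [-10.3, -6.5], [-15.8, -9.1], [-21.6, -11.2], [-27.5, -12.8], [-33.5, -13.8], [-39.6, -14.4], [-45.7, -14.4]]
7 [[-6.1, 0.5], [-12.1, 1.6], [-18.0, 3.2], [-23.7, 5.3], [-29.3, 7.9], [-34.5, 10.9], [-39.5, 14.4], [-44.2, 18.4]]
8 [[-4.3, 4.3], [-8.2, 9.0], [-11.7, 14.0], [-14.8, 19.3], [-17.4, 24.8], [-19.4, 30.6], [-21.0, 36.5], [-22.1, 42.5]]
```

```bash
python3 -m jog '[[0,0,-0.3,0],[0.1,1,-0.5,0],[0.2,4,-0.5,0],[0.2,8,-0.5,0],[0.3,12,-0.5,0],[0.9,18.1,-0.5,0],[2.1,24.1,-0.5,0],[3.7,29.9,-0.5,0]]'
```

```text
time: 33.75
position: [0.4536, 0.144, 0.07]
tool_rot: [3.129, 0.231, -0.001]
ft_force: [-7.1, -3.5, 18.2]
grip_width: 0.206
```

```bash
python3 -m jog '[[0.9,6,0.1,0],[3.4,11.6,0.2,0],[6.5,16.8,0.2,0],[10,21.8,0.2,0],[13.9,26.5,0.2,0],[18.3,30.8,0.2,0],[22.9,34.7,0.2,0],[27.9,38.2,0.2,0]]'
```

```text
time: 34.75
position: [0.4822, 0.1843, 0.0705]
tool_rot: [3.131, 0.233, 0.002]
ft_force: [-5.6, -0.6, 16.8]
grip_width: 0.204
```

```bash
python3 -m jog '[[5.3,3.1,0,0],[10.9,5.6,0,0],[16.6,7.7,0,0],[22.5,9.3,0,0],[28.5,10.3,0,0],[34.6,10.9,0,0],[40.7,10.9,0,0],[46.8,10.3,0,0]]'
```

```text
time: 35.75
position: [0.5275, 0.1959, 0.0705]
tool_rot: [3.133, 0.235, -0.001]
ft_force: [-9.1, 1.3, 15.9]
grip_width: 0.205
```

```bash
python3 -m jog '[[6,-1.1,-0.1,0],[11.9,-2.6,-0.2,0],[17.6,-4.7,-0.2,0],[23.1,-7.3,-0.2,0],[28.4,-10.3,-0.2,0],[33.4,-13.9,-0.2,0],[38.1,-17.8,-0.2,0],[42.4,-22.1,-0.2,0]]'
```

```text
time: 36.75
position: [0.5708, 0.1756, 0.071]
tool_rot: [-3.13, -0.236, -0.004]
ft_force: [-6.1, 4.5, 15.2]
grip_width: 0.203
```

```bash
python3 -m jog '[[3.9,-4.7,-0.1,0],[7.4,-9.7,-0.2,0],[10.5,-15,-0.3,0],[13.1,-20.5,-0.3,0],[15.2,-26.3,-0.3,0],[16.7,-32.2,-0.3,0],[17.8,-38.2,-0.3,0],[18.3,-44.3,-0.3,0]]'
```

```text
time: 37.75
position: [0.5911, 0.1311, 0.0712]
tool_rot: [-3.13, -0.236, -0.01]
ft_force: [-1.0, 4.5, 14.6]
grip_width: 0.204
```

```bash
python3 -m jog '[[0,-6.1,-0.2,0],[-0.5,-12.2,-0.4,0],[-1.6,-18.2,-0.5,0],[-3.2,-24.1,-0.5,0],[-5.3,-29.8,-0.5,0],[-7.9,-35.4,-0.5,0],[-10.9,-40.7,-0.5,0],[-14.4,-45.7,-0.5,0]]'
```

```text
time: 38.75
position: [0.5784, 0.0856, 0.0712]
tool_rot: [-3.13, -0.235, -0.015]
ft_force: [0.1, 5.6, 14.8]
grip_width: 0.208
```

```bash
python3 -m jog '[[-4,-4.6,-0.2,0],[-8.3,-8.8,-0.4,0],[-13,-12.7,-0.6,0],[-18,-16.1,-0.6,0],[-23.3,-19.1,-0.6,0],[-28.8,-21.6,-0.6,0],[-34.6,-23.7,-0.6,0],[-40.5,-25.3,-0.6,0]]'
```

```text
time: 39.75
position: [0.5401, 0.0587, 0.0712]
tool_rot: [-3.132, -0.234, -0.021]
ft_force: [4.7, 3.3, 14.6]
grip_width: 0.2
```

```bash
python3 -m jog '[[-6,-0.9,-0.3,0],[-12.1,-1.4,-0.6,0],[-18.2,-1.4,-0.8,0],[-24.3,-0.9,-0.8,0],[-30.3,0.2,-0.8,0],[-36.2,1.8,-0.8,0],[-41.9,3.9,-0.8,0],[-47.5,6.5,-0.8,0]]'
```

```text
time: 40.75
position: [0.4934, 0.0619, 0.0705]
tool_rot: [3.129, 0.231, 0.022]
ft_force: [5.5, -2.8, 17.0]
grip_width: 0.209
```

```bash
python3 -m jog '[[-5.2,3,0,0],[-10.2,6.5,0,0],[-14.9,10.5,0.1,0],[-19.2,14.8,0.2,0],[-23.1,19.5,0.2,0],[-26.6,24.5,0.2,0],[-29.7,29.8,0.2,0],[-32.3,35.3,0.2,0]]'
```

```text
time: 41.75
position: [0.4584, 0.0954, 0.0697]
tool_rot: [3.127, 0.229, 0.012]
ft_force: [-0.1, -6.1, 20.5]
grip_width: 0.204
```

```bash
python3 -m jog '[[-1.3,3.5,0.7,0],[-2.4,7,1.1,0],[-3.3,10.2,1.3,0],[-3.9,13,1.4,0],[-4.3,15.5,1.5,0],[-4.5,17.5,1.6,0],[-4.7,18.8,1.6,0],[-4.8,19.8,1.6,0]]'
```

```text
time: 42.75
position: [0.452, 0.1156, 0.0703]
tool_rot: [3.128, 0.23, 0.007]
ft_force: [-1.9, -6.0, 16.1]
grip_width: 0.204
```

```bash
python3 -m jog '[[0,0.5,0,0],[0,1,0,0],[0,1.4,0,0],[0,1.8,0,0],[0,2.2,0,0],[0,2.2,0,0],[0,2.2,0,0],[0,2.2,0,0]]'
```

```text
time: 43.75
position: [0.4519, 0.1168, 0.0702]
tool_rot: [3.127, 0.229, 0.006]
ft_force: [-2.6, -7.5, 17.2]
grip_width: 0.203
```

```bash
python3 -m jog '[[0,0.4,0,0],[0,0.8,0,0],[0,1.2,0,0],[0,1.6,0,0],[0,2,0,0],[0,2,0,0],[0,2,0,0],[0,2,0,0]]'
```

```text
time: 44.75
position: [0.4518, 0.1169, 0.0701]
tool_rot: [3.124, 0.228, 0.005]
ft_force: [-2.9, -10.3, 18.7]
grip_width: 0.2
```

The end stop is met: the push rose with no further motion. I open the jaws while still pressed, so nothing pulls the sleeve up, then lift straight off.

```bash
python3 -m jog '[[0,0,0,0],[0,0,0,0],[0,0,0,0],[0,-1,0,0],[0,-2,1,0],[0,-2.5,4,0],[0,-2.5,10,0],[0,-2.5,20,0]]' -0.26 && python3 -m jog '[[0,0,15,0],[0,0,40,0],[0,0,65,0],[0,0,85,0],[0,0,95,0],[-10,-40,95,0],[-12,-80,95,0],[-12,-100,95,0]]' && python3 - <<'E'
from h import *
shot('wrist','w8');shot('top','t8');shot('side','s8');s=get_state();print(s['position'],s['ft_force'])
im=cv2.imread('pics/w8.png');hsv=cv2.cvtColor(im,cv2.COLOR_BGR2HSV);m=cv2.inRange(hsv,(5,110,60),(22,255,255));m[215:]=0
ys,xs=np.nonzero(m);print('orange px',len(xs),xs.min() if len(xs) else '',ys.mean() if len(xs) else '')
for f in('side','top'):
  r=[]
  for q in('0','8'):
    h=cv2.cvtColor(cv2.imread(f'pics/{f[0]}8.png' if q=='8' else f'pics/{f}0.png'),cv2.COLOR_BGR2HSV);mm=cv2.inRange(h,(5,110,60),(22,255,255))
    u,v=proj(f+'0',[.4495,.116,.12])[0].astype(int);z=np.zeros_like(mm);z[v-25:v+25,u-20:u+20]=mm[v-25:v+25,u-20:u+20];ys,xs=np.nonzero(z);r.append((len(xs),xs.mean().round(2),ys.mean().round(2)))
  print(f,r)
E
```

```text
time: 45.75
position: [0.4486, 0.1197, 0.0875]
tool_rot: [3.132, 0.232, -0.002]
ft_force: [1.2, -0.7, -0.6]
grip_width: 0.373
time: 46.75
position: [0.4365, 0.0182, 0.1825]
tool_rot: [3.132, 0.229, -0.001]
ft_force: [0.0, 0.1, 0.1]
grip_width: 0.371
[0.43689283 0.0201303  0.18249633] [0.31642935 0.69048257 0.69183706]
orange px 1438 129 164.28998609179416
side [(114, np.float64(220.16), np.float64(184.87)), (117, np.float64(220.27), np.float64(184.77))]
top [(142, np.float64(210.64), np.float64(193.3)), (10, np.float64(205.2), np.float64(194.1))]
```

```bash
python3 -m jog '[[5,-15,-1,0],[12,-35,-2,0],[20,-55,-3,0],[26,-72,-4,0],[29,-80,-4,0],[30,-82,-4,0],[30,-82,-4,0],[30,-82,-4,0]]' && python3 - <<'E'
from h import *
shot('wrist','w9');shot('side','s9');s=get_state();print(s['position'])
print('post now',proj('w9',[.5393,-.0628,.102]),'nest rim',proj('w9',[.634,-.0502,.048]))
ax=np.array([.634,-.0502])
for z in(.128,.116,.108,.09): print(z,'w5',proj('w5',[*ax,z])[0].round(1),'w9',proj('w9',[*ax,z])[0].round(1),'s',proj('s9',[*ax,z])[0].round(1))
for f in('w5','w9'):
  im=cv2.imread(f'pics/{f}.png')
  u=int(round(proj(f,[*ax,.09])[0][0]))
  print(f,u,[im[r,u].tolist() for r in range(0,46,2)])
  g=cv2.cvtColor(im,cv2.COLOR_BGR2GRAY);print('post dark px',[(xs.mean().round(1),ys.mean().round(1)) for ys,xs in [np.nonzero(g[105:132,248:278]<60)]])
for f in('s5','s9'):
  im=cv2.imread(f'pics/{f}.png');u,v=proj(f,[*ax,.115])[0].round().astype(int)
  print(f,u,v,[im[r,u].tolist() for r in range(v-10,v+12)])
E
```

```text
time: 47.9
position: [0.467, -0.0607, 0.1787]
tool_rot: [3.133, 0.235, 0.0]
ft_force: [-0.4, -0.6, 0.4]
grip_width: 0.366
[ 0.46706127 -0.06086907  0.17870956]
post now [[264.40289303 118.8669605 ]] nest rim [[264.34043402  30.07576993]]
0.128 w5 [267.3  -2.9] w9 [269.2  -1.8] s [292.2 181.5]
0.116 w5 [266.5   3.3] w9 [268.2   4.3] s [292.  184.3]
0.108 w5 [266.   7.] w9 [267.7   8. ] s [291.9 186.2]
0.09 w5 [264.9  14.7] w9 [266.5  15.6] s [291.7 190.3]
w5 265 [[197, 195, 199], [198, 196, 199], [198, 196, 199], [158, 157, 160], [115, 113, 117], [219, 227, 227], [219, 228, 227], [219, 227, 226], [134, 142, 142], [121, 127, 128], [191, 191, 180], [218, 216, 204], [186, 184, 172], [171, 169, 159], [206, 203, 190], [205, 202, 190], [205, 201, 189], [204, 201, 189], [204, 201, 190], [204, 202, 189], [194, 191, 181], [176, 174, 164], [150, 148, 140]]
post dark px [(np.float64(nan), np.float64(nan))]
w9 267 [[140, 139, 142], [197, 195, 199], [198, 196, 200], [198, 196, 200], [116, 114, 117], [143, 146, 148], [220, 227, 227], [220, 227, 227], [220, 227, 227], [220, 228, 227], [220, 227, 227
[... 413 characters left out ...]
1, 183], [124, 135, 137], [121, 134, 135], [126, 137, 138], [144, 152, 150], [158, 163, 156], [150, 154, 146], [163, 168, 160], [169, 173, 164], [163, 167, 159], [161, 165, 158], [151, 155, 150], [123, 126, 122], [122, 125, 121]]
s9 292 185 [[100, 103, 106], [104, 108, 110], [105, 108, 110], [112, 116, 118], [131, 135, 139], [112, 117, 122], [145, 158, 162], [178, 194, 196], [179, 194, 197], [179, 194, 197], [177, 194, 195], [161, 176, 177], [120, 131, 130], [130, 137, 134], [124, 129, 125], [149, 154, 147], [168, 172, 164], [163, 168, 159], [162, 165, 158], [151, 156, 151], [122, 126, 122], [121, 125, 120]]<stdin>:10: RuntimeWarning: Mean of empty slice.
  ret = ret.dtype.type(ret / rcount)
```

In the side view the stopper's top edge dropped about 3 px, which is about 12 mm. The ram is back up, and the bottle and crank are in the same places. The tool is clear of everything, so I hand in.

```bash
python3 -c "
from bench import *
print(close_job())"
```

```text
the job is handed in; nothing more can be done
None
```

I finished the job and handed it in at about 48 s. It gave no verdict, so what follows rests on my own checks.

**What I did**
- I took the bottle by its neck and stood it in the nest.
- I slid the carriage in by a light 8 N pinch on its post until it met the stop.
- I then held the crank sleeve down with a light 7 N pinch, turned it clockwise through one full revolution to the end stop, opened the jaws and lifted clear.

**Final checks**
- **Carriage:** its post sits where the hub position says it should at home, within about 2 mm. Its push levelled off at about 9.5 N.
- **Wheel:** pushing further at the end raised the force with no motion. In the side picture the crank is back at its starting spot within about 0.1 pixel.
- **Stopper:** its top edge dropped about 3 pixels in the side view, which is about 12 mm. The ram is back up and the bottle has not moved.
- **Robot:** the last wrist force was under 1 N, so it was touching nothing.

**What disagreed or fell short**
- **Fingertips:** they ended 25–34 mm behind the reported tool point. The bottle was therefore held by its neck and stopper head, not its body, and I found the crank flange by touch and picture.
- **Carriage start:** it met its stop after about 70 mm, so it seems to have begun about 15 mm in rather than fully out.
- **Sleeve force:** it read 14.6 to 20.5 N at the ends of the moves rather than a steady 17 N. That stayed inside the 13–21 N band, but the highest reading was close to the limit.
- **Not checked:** a last picture check of the post found nothing to measure. I also took no final picture of the bystanders, though I felt no contact with them.

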